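# Count along the pigment rack and load the third lane

### The job

The blue pigment pot belongs in the third lane of the display rack, counting every lane, full or empty, from the robot's left (the end with the shade card). With the fingers closed, run a fingertip along the front ends of the white dividers from the left, touching the divider after lane one and then the one after lane two, to find lane three; then push the blue pot across the panel into that lane until it is fully home against the step. Do not lift or tip the pot or push it into another lane, and leave everything else where it is.

Things in the scene. Friction and masses are not known exactly. Their poses are not given: they have to be found in the camera images.
- rack: Fixed black rack, 394 wide, on a 4 mm black panel. Origin: panel top, middle of its width; x away from the robot, y to robot's left. Six lanes, open at top and to -x, lie before two steps: x -6 to 54, 26 high, and x 54 to 114, 50 high, each with six fixed 34 mm high pots. A white shade card, 94 high, stands beside it at the left (x 98, y 202 to 268). White bars 14 high, 10 thick part the lanes and close both ends (y = +-192).
- lane_row (a point): Middle of the line of the bars' round nose tips, at panel level: x = -60, y = 0 of the rack, axes as the rack's. Lane centres, from the robot's left, in y: lane 1 +160, lane 2 +96, lane 3 +32, lane 4 -32, lane 5 -96, lane 6 -160 (pitch 64). Each lane is 54 wide between bars and 54 deep; its floor is the panel.
- step_face (a point): Middle of the upright face of the first step, at panel level, the stop at the end of all lanes: x = -6, y = 0 of the rack, axes as the rack's; 26 high. A 44 mm pot fully home touches it, its centre at x = -28 of the rack.
- divider_1: White bar between lane 1 and lane 2, rigid part of the rack: 10 thick, 14 high, 54 long. Origin: at the front tip of its round nose (the end towards the robot), at panel level; axes as the rack's (the bar runs from here to +x). Lies at x = -60, y = +128 in the rack's frame.
- divider_2: White bar between lane 2 and lane 3, the same in every way. Lies at x = -60, y = +64 in the rack's frame.
- blue_pot: Loose closed round pot, cobalt blue with a white screw lid that has a blue dot, 44 diameter, 34 high, 35 to 70 g, standing on the panel in front of the rack, alone, 80 to 130 in front of the divider noses. It slides easily when pushed. Origin: centre of its underside; z up.
- red_pot: Loose round pot, red with white lid, 44 diameter, 34 high, home in one of lanes 2, 5 and 6 of the rack (which of the three varies). Origin: centre of its underside. Leave alone.
- green_pot: The same in green, in another of lanes 2, 5 and 6. Leave alone.
- yellow_pot: The same in yellow, in the remaining one of lanes 2, 5 and 6. Leave alone.
- brush: Loose flat brush, 142 long (its x from -75 to +67), 13 wide, 10 high, lying on the panel in front of lanes 5 and 6. Origin: on its underside. Leave alone.
- dropper_bottle: Loose amber bottle with black dropper, 32 diameter, 85 high, on the panel at the robot's right. Origin: centre of its underside. Leave alone.
- mixing_bowl: Loose small white bowl, 64 diameter, 30 high, on the panel at the robot's left. Origin: centre of its underside. Leave alone.
- pen: Loose white and blue pen, 145 long, 9 thick, lying on the panel at the robot's left beside the rack. Origin: middle of its underside. Leave alone.
Mind the look-alikes: they are no part of the job. There is more than one size of the blue_pot; the job needs the larger.

How it is judged:
On the way, in this order (a step that is already met when the one before it is completed fails the run):
1. a fingertip touches the front of the divider after lane one (contact force between the fingers and divider_1 above 0.3 N), for 0.02 s.
2. it goes on and touches the divider after lane two (contact force between the fingers and divider_2 above 0.3 N), for 0.02 s.
3. then the blue pot is pushed into the mouth of the third lane (x of blue_pot in the frame of rack above -0.06 m and y of blue_pot in the frame of rack between 0.02 and 0.044 m), for 0.02 s.
At the end, for the whole second after the job is handed in: The blue pot stands upright on the panel in the third lane from the robot's left, home against the step (within 6 mm), at rest; every other pot, the brush, the bottle, the bowl and the pen are within 15 mm of where they stood (x of blue_pot in the frame of rack above -0.034 m and y of blue_pot in the frame of rack between 0.022 and 0.042 m and z of blue_pot in the frame of rack below 0.004 m and angle between blue_pot's own z axis and vertical below 0.1 rad and linear speed of blue_pot below 0.01 m/s and distance of each of red_pot, green_pot, yellow_pot, brush, dropper_bottle, mixing_bowl, pen from where it was at the start of the episode below 0.015 m); the robot touches nothing.
It fails at once if the blue pot is lifted off the panel (by 10 mm) (height (world z) of blue_pot above 0.014 m).
It fails at once if the blue pot is tipped (by 25 degrees) (angle between blue_pot's own z axis and vertical above 0.44 rad).
It fails at once if the blue pot is pushed into another lane (x of blue_pot in the frame of rack above -0.05 m and (y of blue_pot in the frame of rack above 0.064 m or y of blue_pot in the frame of rack below 0 m)).
It fails at once if another pot, the brush, the bottle, the bowl or the pen is moved by more than 25 mm (distance of any of red_pot, green_pot, yellow_pot, brush, dropper_bottle, mixing_bowl, pen from where it was at the start of the episode above 0.025 m).
It also fails if it takes over 72 s, if anything falls off the work surface, if the arm or the gripper's body presses on something with over 40 N, if the wrist force passes 120 N, or if a joint passes its speed limit or range.

### The arm

A 6-joint arm with a two-finger parallel gripper is mounted at the origin on the work surface. World frame = base frame: x ahead of the robot, y to its left, z up, the work surface at z = 0. Lengths are in m, angles in rad, forces in N, time in s.
With the tool pointing down it reaches from about 0.25 to 0.775 m from the base axis. Payload 4 kg.
Tool frame: the origin (TCP) lies between the finger pads; the fingertips stand 11 mm ahead of it and the grasp point (between the pads) lies 8 mm behind it; z points along the fingers, y is the direction in which the jaws open and shut (so a half turn about z gives the same grasp; the last joint's range is limited). The gripper opens to 94 mm and grips with 3 to 60 N. Pads are 16 mm wide; open, the fingers measure 119 mm over their backs; the gripper's body (75 mm by 177 mm) begins 78 mm behind the grasp point.
Start: joints at [1.143, 0.087, 1.371, -0, 1.684, -0.103], TCP at [0.176, 0.521, 0.184] pointing down, gripper open.
Joint ranges: [-3.1, 3.1], [-0.76, 2.03], [0.27, 2.55], [-1.08, 4.22], [0.17, 2.65], [-2.57, 2.57]. Speed limits (rad/s): [2.79, 2.79, 3.14, 3.14, 3.14, 3.14].

### API

Orientations are given as [roll, pitch, yaw] about the fixed x, y, z axes, in that order (R = Rz(yaw) Ry(pitch) Rx(roll)).
In Python, from bench import get_obs, cams, ticket gives the robot as it stands. The module is installed in compiled form; this text tells all that it offers.
- The arm moves only by the shell command python3 -m crank 'ROWS'. ROWS is JSON, a list of rows, each an object of numbers: "tx", "ty", "tz": the shift along the tool's x, y, z in cm; "twist": the turn about the tool's z in degrees; "grip": the opening, from 0 (shut) to 1 (fully open). In form: [{"tx": .., "ty": .., "tz": .., "twist": .., "grip": ..}, ...]. A call has 1 to 12 rows; each row shifts and turns the commanded pose from where the row before left it, along the tool's axes as they then stand; what a row does not reach is not made up. A row lasts 1/8 s, in which the tool goes at most 62.5 mm and 10.7 degrees, less where a joint would pass 70% of its speed; a pose out of reach is approached as far as the arm can. A call is refused whole if a number of a shift passes 6.25 or a number of a turn 10.7, either way. A call with a gripper value outside its range is refused whole. The fingers move at their own pace and stop on an object; the grip force is fixed at half the most. Time passes only in rows, so rows that do not move let the fingers close. It gives the time, the measured TCP pose, the force and the opening at its end, in the units of the state.
- get_obs(): the state, without advancing time (a new reading comes with each control period).
- cams.snapshot(name): name is "scene" or "top"; returns a dict with "frame" (400x640x3 uint8, red, green, blue), "intrinsics" (3x3 intrinsics, pixels), "R" (3x3) and "t" (3): a world point X has camera coordinates R X + t. Camera axes: x right, y down, z forward; pixel columns grow to the right and rows downward; lengths in m; the calibration is good to about 2 mm. A picture is of the moment at which its call begins. There is no depth.
- ticket.close_job(): hands the job in, once; it reports no verdict.
Trained networks look in a picture, given as the dict that the camera call returned (one of the last four; its "shot" number tells which), for a name from the list of things; names that differ only in an ending like _2 or _b are one class to them, and where a whole thing is asked for, a point or a joint stands for the part that bears it (a point fixed in the world has none). Each returns a list of dicts, best first, with "conf" (0 to 1); they miss things now and then, are a little off and sometimes report something else, mostly with a low value. They report only what shows in the picture. A call takes as long as a camera call. They do not tell look-alikes from the thing itself.
- cams.outline_of(picture, query): "region" (400x640 bool, what is visible of it) and "centre" ([column, row] in pixels, amid what is visible of it).
The state is a dict: "time": time; "joint_positions": joint angles; "qvel": joint speeds; "joint_torque": joint torques, N m; "tool_pos": TCP position; "ee_rot": TCP orientation; "wrist_force": force on the tool from outside, world axes, zero at the start; "wrist_torque": the same for the moment, N m; "width": finger opening in m.
Only numpy, scipy, OpenCV 4.12 (cv2) and the standard library are available. Lean on these libraries where they do the work, as an engineer would, in place of code of your own. Each camera call takes 0.05 s, during which the arm holds its last target.

## Working session

There is one attempt and no reset: what is moved stays moved. The work goes in short steps, Python scripts to look and compute and a shell command to move; the robot and the scene stay as the last step left them, time stands still between calls to the robot, and variables do not carry over. Pictures are saved under pics/ and viewed, and the job is handed in when it is done.

```bash
mkdir -p pics; cat > h.py <<'E'
import numpy as np, cv2
from bench import get_obs, cams, ticket
def save(p,n): cv2.imwrite('pics/'+n+'.png', p['frame'][:,:,::-1])
def proj(p,X):
    c=p['R']@np.asarray(X,float)+p['t']; u=p['intrinsics']@c; return u[:2]/u[2]
def back(p,uv,z):
    R=np.array(p['R']);t=np.array(p['t']);C=-R.T@t
    d=R.T@np.linalg.inv(p['intrinsics'])@np.array([uv[0],uv[1],1.]); return C+d*(z-C[2])/d[2]
E
python3 - <<'E'
from h import *
o=get_obs();print({k:np.round(v,3) for k,v in o.items()})
for n in('scene','top'):
    p=cams.snapshot(n);save(p,n+'0')
    print(n,np.round(-np.array(p['R']).T@p['t'],3),np.round(p['R'],3).tolist())
    for q in['blue_pot','rack','divider_1','brush','red_pot','green_pot','yellow_pot','dropper_bottle','mixing_bowl','pen']:
        for d in cams.outline_of(p,q)[:3]:
            print(q,round(d['conf'],2),np.round(d['centre'],1),d['region'].sum(), np.round(back(p,d['centre'],0.038),3))
E
```

```text
{'time': np.float64(0.0), 'joint_positions': array([ 1.143,  0.088,  1.372, -0.   ,  1.684, -0.103]), 'qvel': array([-0.   , -0.001,  0.   ,  0.   ,  0.   , -0.   ]), 'joint_torque': array([-0.0000e+00, -3.4019e+01, -3.0243e+01,  7.2000e-02,  3.3000e-02,
       -0.0000e+00]), 'tool_pos': array([0.175, 0.521, 0.182]), 'ee_rot': array([-3.139, -0.   ,  2.817]), 'wrist_force': array([-0.274,  0.075, -0.234]), 'wrist_torque': array([-0.024, -0.02 , -0.023]), 'width': np.float64(0.094)}
scene [1.37  0.052 0.809] [[-0.057, 0.998, 0.018], [0.649, 0.051, -0.759], [-0.759, -0.031, -0.65]]
blue_pot 0.55 [232.1 216.5] 91 [ 0.576 -0.215  0.038]
blue_pot 0.46 [301.8 205.5] 217 [ 0.515 -0.025  0.038]
rack 0.9 [301.6 263.4] 8775 [ 0.729 -0.008  0.038]
divider_1 0.51 [320.4 237.2] 36 [0.637 0.035 0.038]
brush 0.57 [233.4 213.8] 140 [ 0.565 -0.214  0.038]
brush 0.21 [460.5 215.4] 321 [0.522 0.427 0.038]
red_pot 0.66 [238.7 236.1] 133 [ 0.649 -0.181  0.038]
green_pot 0.47 [263.1 236.7] 134 [ 0.646 -0.117  0.038]
yellow_pot 0.74 [302.6 264.7] 8566 [ 0.733 -0.005  0.038]
dropper_bottle 0.68 [182.2 184.1
[... 416 characters left out ...]
  99.7] 8931 [ 0.713 -0.014  0.038]
divider_1 0.48 [316.6 135.6] 101 [0.615 0.035 0.038]
brush 0.67 [414.  171.3] 273 [ 0.515 -0.212  0.038]
brush 0.38 [181.6 121.5] 159 [0.661 0.39  0.038]
red_pot 0.61 [401.1 128. ] 263 [ 0.631 -0.185  0.038]
yellow_pot 0.54 [300.9 133.9] 240 [0.621 0.076 0.038]
yellow_pot 0.38 [335.1  98.9] 8847 [ 0.715 -0.015  0.038]
dropper_bottle 0.61 [400.4 126.6] 265 [ 0.635 -0.183  0.038]
dropper_bottle 0.56 [493.3 200.1] 182 [ 0.437 -0.406  0.038]
dropper_bottle 0.53 [332.9  97.8] 8873 [ 0.718 -0.009  0.038]
mixing_bowl 0.85 [167.7 182.4] 446 [0.498 0.418 0.038]
mixing_bowl 0.29 [336.6 101.3] 8589 [ 0.708 -0.019  0.038]
pen 0.71 [181.4 119.2] 187 [0.668 0.391 0.038]
```

View pics/top0.png

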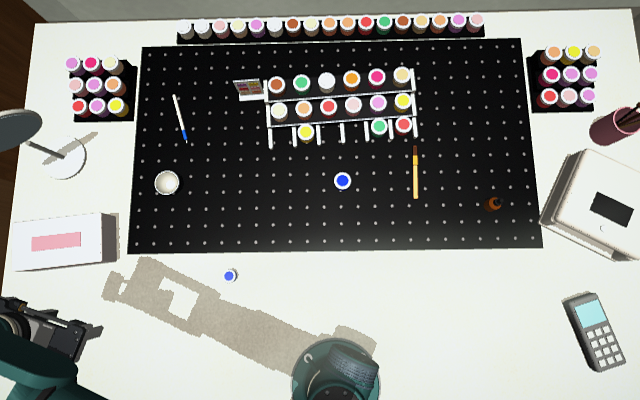

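```bash
python3 - <<'E'
import cv2
a=cv2.imread('pics/top0.png')[80:220,210:450];cv2.imwrite('pics/top0c.png',cv2.resize(a,None,fx=3.3,fy=3.3,interpolation=cv2.INTER_CUBIC))
E
```

```text
(no output)
```

View pics/top0c.png

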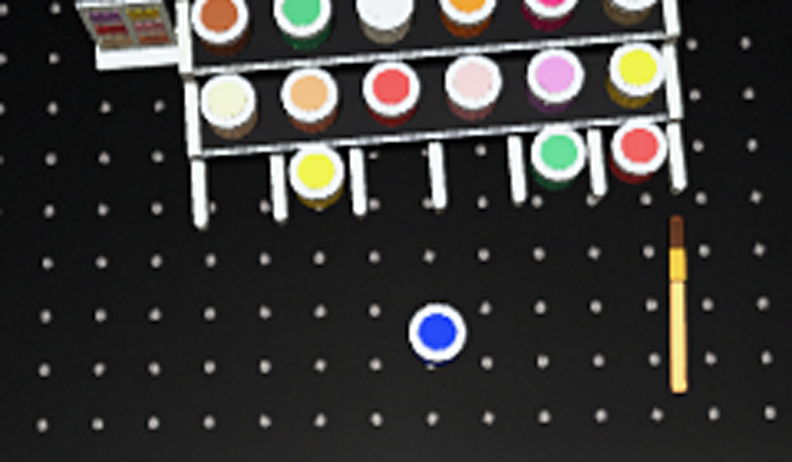

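View pics/scene0.png

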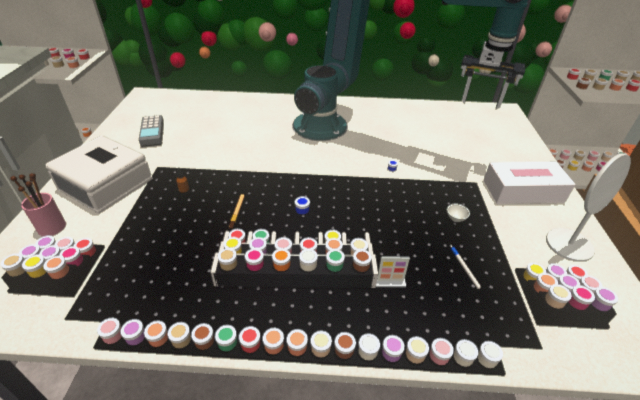

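```bash
cat >> h.py <<'E'
from scipy.optimize import least_squares
YB=[192,128,64,0,-64,-128,-192]
def rack2w(pose,P):
    x,y,a=pose;P=np.asarray(P,float)/1000;c,s=np.cos(a),np.sin(a)
    return np.c_[x+c*P[:,0]-s*P[:,1],y+s*P[:,0]+c*P[:,1],0.004+P[:,2]]
def w2rack(pose,w):
    x,y,a=pose;c,s=np.cos(a),np.sin(a);dx,dy=w[0]-x,w[1]-y
    return np.array([c*dx+s*dy,-s*dx+c*dy])*1000
E
python3 - <<'E'
from h import *
p=cams.snapshot('top');s=cams.snapshot('scene')
uv=np.array([(201,227),(281,220),(360,214),(440,207),(520,201),(600,194),(681,188)])/3.3+[210,80]-0.35
M=np.array([[-60,y,0] for y in YB])
f=lambda q:(np.array([proj(p,X) for X in rack2w(q,M)])-uv).ravel()
r=least_squares(f,[0.64,0,0]);print(r.x,np.round(r.fun,1))
# intensity refinement: bars' hull vs ring, both views
def score(q,pics):
    t=0
    for P in pics:
        g=cv2.resize(P['frame'].min(axis=2).astype(np.float32),None,fx=4,fy=4,interpolation=cv2.INTER_LINEAR)
        m=np.zeros(g.shape,np.uint8);ring=m.copy()
        for y in YB:
            B=[[x,y+d,z] for x in(-55,-6) for d in(-5,5) for z in(0,14)]+[[-60,y,0],[-60,y,14],[-58.5,y+3.5,0],[-58.5,y-3.5,0],[-58.5,y+3.5,14],[-58.5,y-3.5,14]]
            h=cv2.convexHull(np.array([proj(P,X)*4+1.5 for X in rack2w(q,B)],np.float32)).astype(int)
            cv2.fillConvexPoly(m,h,1)
        ring=cv2.dilate(m,np.ones((9,9)))-m
        t+=g[m>0].mean()-g[ring>0].mean()
    return t
from scipy.optimize import minimize
for pics in([p],[s],[p,s]):
    sim=np.array([r.x]+[r.x+d for d in np.diag([.006,.006,.03])])
    o=minimize(lambda q:-score(q,pics),r.x,method='Nelder-Mead',options=dict(initial_simplex=sim,xatol=1e-4,fatol=.01))
    print(np.round(o.x,4),o.fun)
q=o.x;np.save('rack.npy',q)
# blue pot: lid outline centroid at z=.038
for P,n in((p,'top'),(s,'scene')):
    b=P['frame'].astype(int);m=((b[:,:,2]>120)&(b[:,:,2]-b[:,:,0]>80)).astype(np.uint8)
    k,l,st,c=cv2.connectedComponentsWithStats(m)
    for i in range(1,k):
        if st[i,4]>15:print(n,st[i],np.round(c[i],1),np.round(back(P,c[i],.038),4),np.round(w2rack(q,back(P,c[i],.038)),1))
for P,n in((p,'top'),(s,'scene')):
    x0,y0=(240,60) if n=='top' else (200,190)
    im=cv2.resize(P['frame'][y0:y0+140,x0:x0+200,::-1],None,fx=4,fy=4,interpolation=cv2.INTER_CUBIC)
    for y in YB:
        for a,bb in(((-60,y,0),(-6,y,0)),((-60,y,14),(-6,y,14))):
            w=rack2w(q,[a,bb]);u=[tuple(int(v) for v in (proj(P,X)-[x0,y0])*4+1.5) for X in w]
            cv2.line(im,u[0],u[1],(0,0,255) if a[2]==0 else (0,255,0),1)
    cv2.imwrite(f'pics/ov_{n}.png',im)
E
```

```text
[ 0.66545566 -0.03034557  0.0639201 ] [ 0.9 -0.1  0.5  0.   0.5 -0.1  0.1  0.1 -0.2 -0.  -0.6  0.2 -1.2  0. ]
[ 0.6614 -0.0301  0.0601] -144.00802612304688
[ 0.6518 -0.0275  0.0713] -66.26930236816406
[ 0.6599 -0.03    0.0512] -184.81829833984375
top [182 130   5  10  32] [183.9 134.4] [0.6254 0.3825 0.038 ] [-13.3 413.7]
top [337 175  12  11 103] [342.1 180.1] [ 0.4956 -0.0286  0.038 ] [-164.     9.8]
top [224 272   9   9  63] [228.3 275.6] [0.2614 0.2555 0.038 ] [-383.4  305.5]
scene [390 161   6   3  16] [392.5 162. ] [0.2768 0.2563 0.038 ] [-367.9  305.5]
scene [297 198  10   6  49] [301.9 200.6] [ 0.4938 -0.0268  0.038 ] [-165.7   11.7]
scene [452 247   6   8  25] [454.4 250.4] [0.6576 0.3822 0.038 ] [ 18.8 411.8]
```

View pics/ov_top.png

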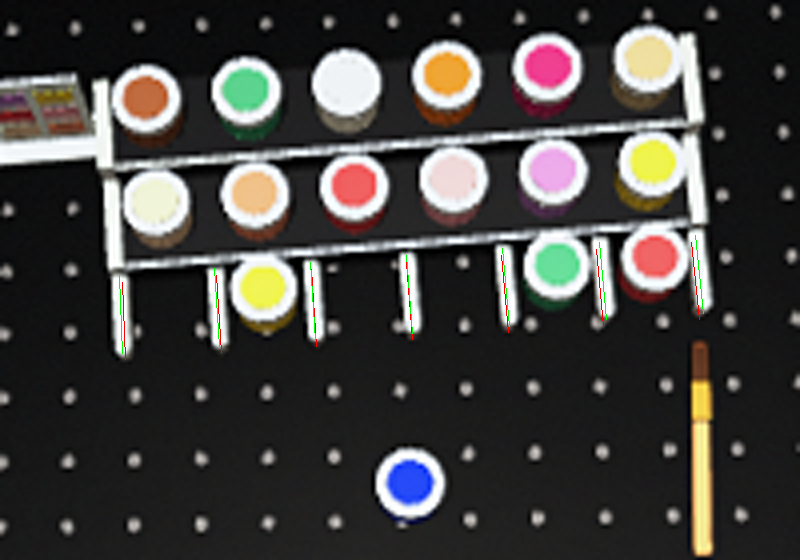

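View pics/ov_scene.png

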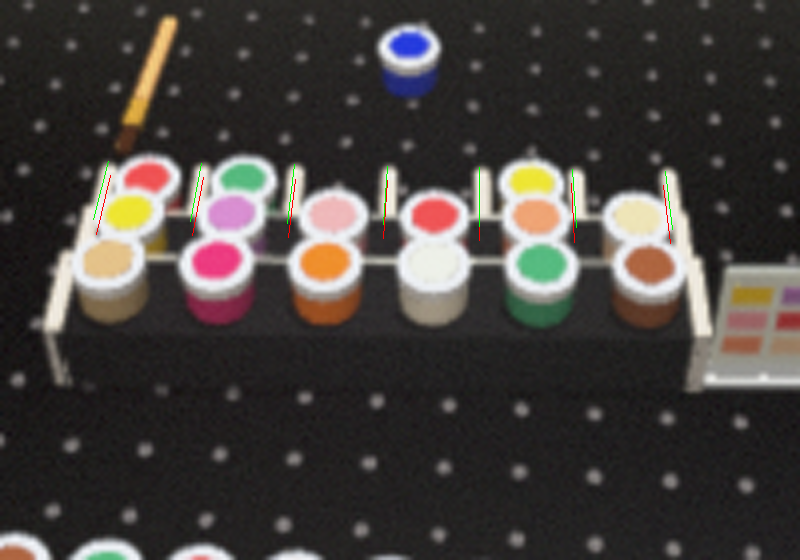

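```bash
cat >> h.py <<'E'
POSE=[.660,-.030,.057]
from scipy.spatial.transform import Rotation as Ro
def go(rx,ry,z,yawoff=0):
    "delta from now to TCP at rack mm (rx,ry), world z m, in tool axes cm if twisted first"
    o=get_obs();R=Ro.from_euler('xyz',o['ee_rot']);w=rack2w(POSE,[[rx,ry,0]])[0];w[2]=z
    yaw=POSE[2]+np.pi;tw=-(yaw-o['ee_rot'][2]);tw=np.degrees((tw+np.pi)%(2*np.pi)-np.pi)
    R2=R*Ro.from_euler('z',tw,degrees=True)
    print('t',o['time'],'rack now',np.round(w2rack(POSE,o['tool_pos']),1),'z',round(o['tool_pos'][2],4),'F',np.round(o['wrist_force'],2),'twist',round(tw,2),
      'delta now-axes',np.round(R.inv().apply(w-o['tool_pos'])*100,2),'after twist',np.round(R2.inv().apply(w-o['tool_pos'])*100,2),'w',round(float(o['width']),3))
E
python3 -c "
from h import *
go(-95,128,.1)"
```

```text
t 1.2 rack now [-452.3  578. ] z 0.1836 F [ 0.16  1.02 -0.44] twist -21.87 delta now-axes [-49.92 -28.45   8.36] after twist [-35.73 -45.     8.36] w 0.094
```

```bash
python3 -m crank '[{"twist":-7.3,"grip":0},{"twist":-7.3,"grip":0},{"twist":-7.3,"grip":0},{"grip":0}]'; python3 -m crank '[{"tx":-2.98,"ty":-3.75,"grip":0},{"tx":-2.98,"ty":-3.75,"grip":0},{"tx":-2.98,"ty":-3.75,"grip":0},{"tx":-2.98,"ty":-3.75,"grip":0},{"tx":-2.98,"ty":-3.75,"grip":0},{"tx":-2.98,"ty":-3.75,"grip":0},{"tx":-2.98,"ty":-3.75,"grip":0},{"tx":-2.98,"ty":-3.75,"grip":0},{"tx":-2.98,"ty":-3.75,"grip":0},{"tx":-2.98,"ty":-3.75,"grip":0},{"tx":-2.98,"ty":-3.75,"grip":0},{"tx":-2.98,"ty":-3.75,"grip":0}]'; python3 -m crank '[{"grip":0},{"grip":0}]'; python3 -c "
from h import *
go(-95,128,.021)"
```

```text
t 1.2 rack now [-452.3  578. ] z 0.1836 F [ 0.16  1.02 -0.44] twist -21.87 delta now-axes [-49.92 -28.45  16.26] after twist [-35.73 -45.    16.26] w 0.094invalid input at $[0]: expected keys tx, ty, tz, twist, grip
invalid input at $[0]: expected keys tx, ty, tz, twist, grip
invalid input at $[0]: expected keys tx, ty, tz, twist, grip
```

All keys are needed in every row.

```bash
python3 -m crank '[{"tx":0,"ty":0,"tz":0,"twist":-7.3,"grip":0},{"tx":0,"ty":0,"tz":0,"twist":-7.3,"grip":0},{"tx":0,"ty":0,"tz":0,"twist":-7.3,"grip":0},{"tx":0,"ty":0,"tz":0,"twist":0,"grip":0}]' && python3 -m crank '[{"tx":-2.98,"ty":-3.75,"tz":0,"twist":0,"grip":0},{"tx":-2.98,"ty":-3.75,"tz":0,"twist":0,"grip":0},{"tx":-2.98,"ty":-3.75,"tz":0,"twist":0,"grip":0},{"tx":-2.98,"ty":-3.75,"tz":0,"twist":0,"grip":0},{"tx":-2.98,"ty":-3.75,"tz":0,"twist":0,"grip":0},{"tx":-2.98,"ty":-3.75,"tz":0,"twist":0,"grip":0},{"tx":-2.98,"ty":-3.75,"tz":0,"twist":0,"grip":0},{"tx":-2.98,"ty":-3.75,"tz":0,"twist":0,"grip":0},{"tx":-2.98,"ty":-3.75,"tz":0,"twist":0,"grip":0},{"tx":-2.98,"ty":-3.75,"tz":0,"twist":0,"grip":0},{"tx":-2.98,"ty":-3.75,"tz":0,"twist":0,"grip":0},{"tx":0,"ty":0,"tz":0,"twist":0,"grip":0}]'; python3 -c "
from h import *
go(-95,128,.021)"
```

```text
time: 1.7
tool_pos: [0.1755, 0.5213, 0.1836]
ee_rot: [3.142, 0.0, -3.086]
wrist_force: [-0.2, 0.3, 0.8]
width: 0.0572
time: 3.2
tool_pos: [0.5279, 0.1257, 0.1829]
ee_rot: [-3.141, -0.001, -3.091]
wrist_force: [-0.6, 0.4, 0.2]
width: 0.0003
t 3.2 rack now [-123.  163.] z 0.1829 F [-0.63  0.38  0.17] twist -0.36 delta now-axes [-2.84 -3.47 16.19] after twist [-2.81 -3.49 16.19] w 0.0
```

```bash
python3 -m crank '[{"tx":-1.4,"ty":-1.75,"tz":0,"twist":-0.3,"grip":0},{"tx":-1.4,"ty":-1.75,"tz":0,"twist":0,"grip":0},{"tx":0,"ty":0,"tz":4,"twist":0,"grip":0},{"tx":0,"ty":0,"tz":4,"twist":0,"grip":0},{"tx":0,"ty":0,"tz":4,"twist":0,"grip":0},{"tx":0,"ty":0,"tz":2,"twist":0,"grip":0},{"tx":0,"ty":0,"tz":0,"twist":0,"grip":0}]'; python3 - <<'E'
from h import *
go(-68,128,.021)
for n,x0,y0 in(('top',240,60),('scene',200,170)):
    P=cams.snapshot(n);cv2.imwrite(f'pics/a_{n}.png',cv2.resize(P['frame'][y0:y0+140,x0:x0+200,::-1],None,fx=4,fy=4,interpolation=cv2.INTER_CUBIC))
E
```

```text
time: 4.08
tool_pos: [0.5548, 0.0952, 0.0414]
ee_rot: [3.141, -0.005, -3.079]
wrist_force: [0.6, -0.2, 0.5]
width: -0.0001
t 4.075 rack now [-97.9 131. ] z 0.0414 F [ 0.65 -0.24  0.54] twist 0.31 delta now-axes [-3.   -0.31  2.03] after twist [-3.   -0.3   2.03] w -0.0
```

View pics/a_scene.png

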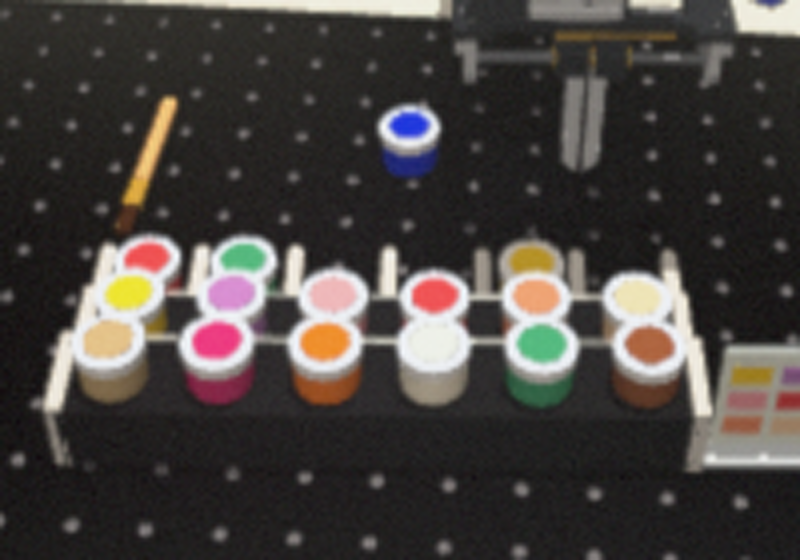

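View pics/a_top.png

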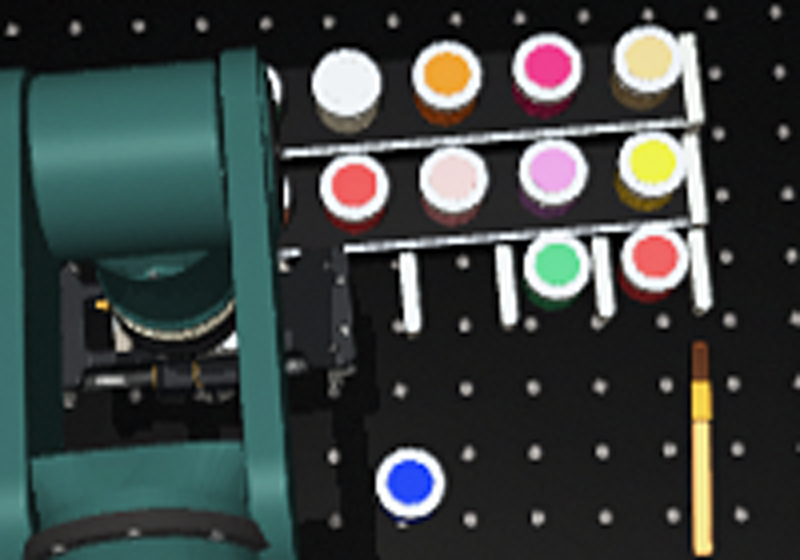

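```bash
python3 -m crank '[{"tx":0,"ty":-0.3,"tz":1.0,"twist":0,"grip":0},{"tx":0,"ty":0,"tz":0.9,"twist":0,"grip":0},{"tx":-1,"ty":0,"tz":0,"twist":0,"grip":0},{"tx":-0.5,"ty":0,"tz":0,"twist":0,"grip":0},{"tx":-0.4,"ty":0,"tz":0,"twist":0,"grip":0},{"tx":0,"ty":0,"tz":0,"twist":0,"grip":0}]'; python3 -c "
from h import *
go(-68,128,.021)"
```

```text
time: 4.92
tool_pos: [0.5762, 0.0932, 0.0248]
ee_rot: [3.142, 0.0, -3.079]
wrist_force: [-0.4, -0.8, 0.5]
width: 0.0001
t 4.925 rack now [-76.7 127.8] z 0.0248 F [-0.42 -0.78  0.47] twist 0.33 delta now-axes [-0.86  0.01  0.38] after twist [-0.86  0.02  0.38] w 0.0
```

```bash
for i in 1; do python3 -m crank '[{"tx":-0.3,"ty":0,"tz":0,"twist":0,"grip":0},{"tx":-0.2,"ty":0,"tz":0,"twist":0,"grip":0}]'; python3 -m crank '[{"tx":-0.2,"ty":0,"tz":0,"twist":0,"grip":0},{"tx":0,"ty":0,"tz":0,"twist":0,"grip":0}]';  done; python3 -c "
from h import *
go(-68,128,.021)"
```

```text
time: 5.18
tool_pos: [0.5808, 0.0935, 0.0247]
ee_rot: [3.142, 0.0, -3.079]
wrist_force: [-0.3, 0.5, -0.2]
width: 0.0004
time: 5.42
tool_pos: [0.5828, 0.0936, 0.0246]
ee_rot: [3.142, 0.0, -3.079]
wrist_force: [-0.7, -0.6, 0.6]
width: 0.0005
t 5.425 rack now [-70.1 127.8] z 0.0246 F [-0.71 -0.6   0.56] twist 0.32 delta now-axes [-0.21  0.02  0.36] after twist [-0.21  0.02  0.36] w 0.001
```

```bash
python3 -m crank '[{"tx":-0.2,"ty":0,"tz":0,"twist":0,"grip":0},{"tx":0,"ty":0,"tz":0,"twist":0,"grip":0}]';python3 -m crank '[{"tx":-0.2,"ty":0,"tz":0,"twist":0,"grip":0},{"tx":0,"ty":0,"tz":0,"twist":0,"grip":0}]'
```

```text
time: 5.68
tool_pos: [0.5848, 0.0938, 0.0246]
ee_rot: [3.142, 0.0, -3.079]
wrist_force: [-0.6, -0.7, -0.3]
width: 0.0007
time: 5.92
tool_pos: [0.5868, 0.0939, 0.0246]
ee_rot: [3.142, 0.0, -3.079]
wrist_force: [-0.5, 0.2, 0.4]
width: 0.0004
```

```bash
python3 -m crank '[{"tx":-0.2,"ty":0,"tz":0,"twist":0,"grip":0},{"tx":0,"ty":0,"tz":0,"twist":0,"grip":0}]';python3 -m crank '[{"tx":-0.2,"ty":0,"tz":0,"twist":0,"grip":0},{"tx":0,"ty":0,"tz":0,"twist":0,"grip":0}]'
```

```text
time: 6.18
tool_pos: [0.5887, 0.094, 0.0246]
ee_rot: [3.141, 0.0, -3.079]
wrist_force: [0.1, -0.5, -0.4]
width: 0.0007
time: 6.42
tool_pos: [0.5908, 0.0941, 0.0246]
ee_rot: [3.142, 0.0, -3.079]
wrist_force: [-0.5, 0.6, -0.3]
width: 0.0004
```

```bash
python3 - <<'E'
from h import *
go(-60,128,.021)
P=cams.snapshot('scene');x0,y0=310,190;cv2.imwrite(f'pics/b.png',cv2.resize(P['frame'][y0:y0+60,x0:x0+80,::-1],None,fx=10,fy=10,interpolation=cv2.INTER_CUBIC))
o=get_obs()['tool_pos']
for d in(-8,8):
  for e in(-12,12):
    w=np.array(o)+np.array([d/1000,e/1000,-.011]);print(d,e,(proj(P,w)-[x0,y0])*10)
E
```

```text
t 6.425 rack now [-62.  127.9] z 0.0246 F [-0.54  0.58 -0.31] twist 0.32 delta now-axes [-0.2   0.01  0.36] after twist [-0.2   0.01  0.36] w 0.0
-8 -12 [281.94938144 401.31870862]
-8 12 [368.04811724 405.92887171]
8 -12 [281.05512546 442.67535639]
8 12 [368.10305822 447.36465449]
```

View pics/b.png

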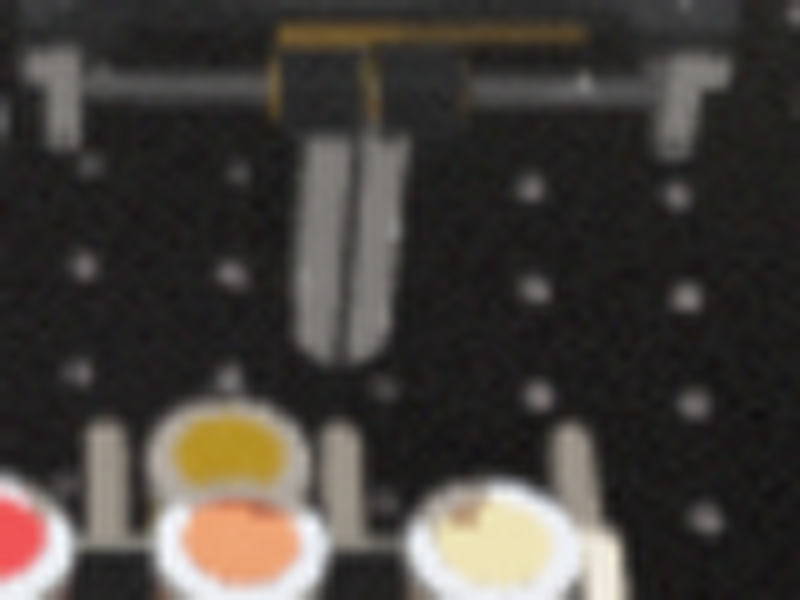

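```bash
python3 - <<'E'
from h import *
P=cams.snapshot('scene');T=cams.snapshot('top')
for uv in((34.3,41.7),(10.5,41.7)):
  print('nose',back(P,np.array(uv)+[310,190]-.45,.018))
print('tip at z.0136',back(P,np.array([34.2,36.2])+[310,190]-.45,.0136), 'z.03',back(P,np.array([34.2,36.2])+[310,190]-.45,.03))
print('top nose',[np.round(back(T,np.array(c)/4+[240,60]-.4,.018),4) for c in((221,348),(317,341))],[np.round(back(T,np.array(c)/4+[240,60]-.4,.004),4) for c in((221,349),(317,342))])
print(P['intrinsics'],get_obs()['tool_pos'],get_obs()['ee_rot'])
cv2.imwrite('pics/c.png',cv2.resize(T['frame'][60:200,220:420,::-1],None,fx=4,fy=4,interpolation=cv2.INTER_CUBIC))
save(P,'c_s')
E
```

```text
nose [0.59023049 0.09768792 0.018     ]
nose [0.59515631 0.03199608 0.018     ]
tip at z.0136 [0.56421007 0.0975615  0.0136    ] z.03 [0.58083436 0.09661159 0.03      ]
top nose [array([0.5925, 0.0936, 0.018 ]), array([0.5961, 0.0302, 0.018 ])] [array([0.5961, 0.0949, 0.004 ]), array([0.5996, 0.0307, 0.004 ])]
[[399.29870782   0.         316.36969733]
 [  0.         399.29870782 196.2146896 ]
 [  0.           0.           1.        ]] [0.59062869 0.09414983 0.02457004] [ 3.14150611e+00 -1.33548340e-05 -3.07891162e+00]
```

View pics/c.png

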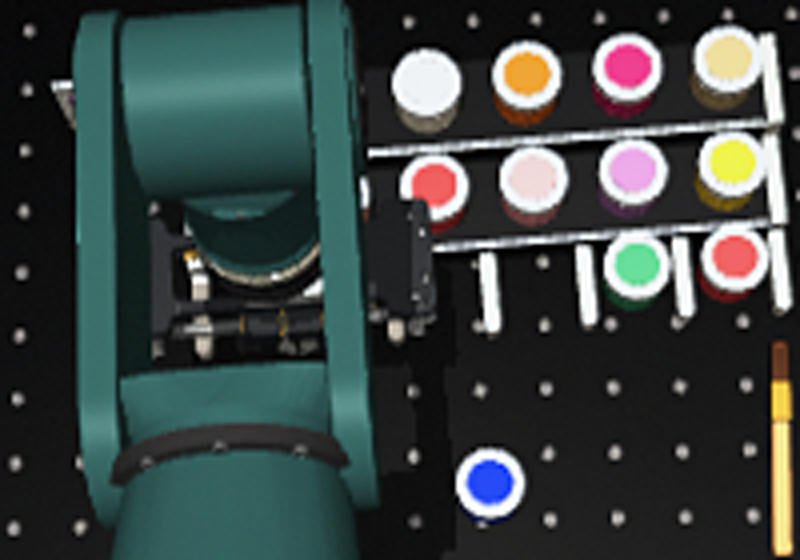

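View pics/c_s.png

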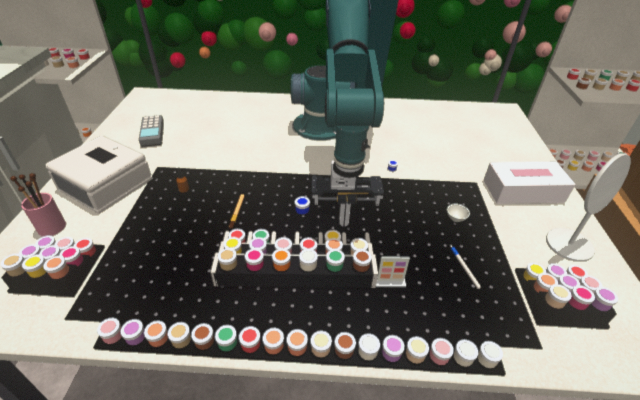

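```bash
python3 - <<'E'
from h import *
P=cams.snapshot('scene');x0,y0=320,200
a=P['frame'][y0:y0+45,x0:x0+50,::-1].astype(float)
cv2.imwrite('pics/d.png',cv2.resize(np.clip(255*(a/255)**.4*1.0,0,255).astype(np.uint8),None,fx=12,fy=12,interpolation=cv2.INTER_NEAREST))
E
```

```text
(no output)
```

View pics/d.png

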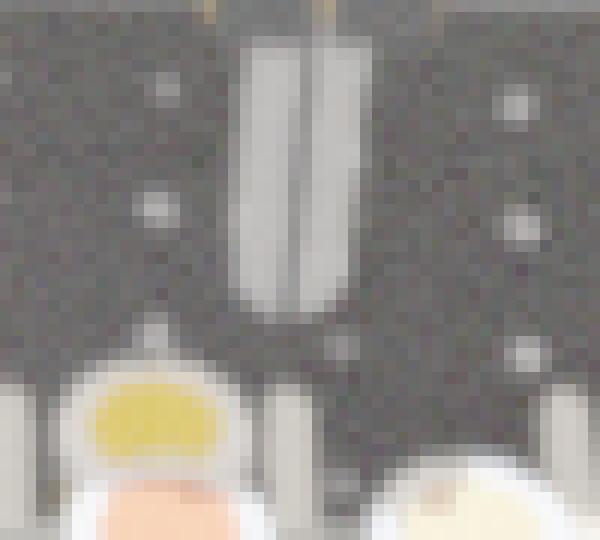

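```bash
python3 - <<'E'
from h import *
P=cams.snapshot('scene')
o=np.array([.1755,.5213,.1836]);ty=np.array([np.sin(2.817),-np.cos(2.817),0])
for s in(-.053,.053):print(proj(P,o+s*ty-[0,0,.011]))
a=cv2.imread('pics/scene0.png')[30:130,430:560];cv2.imwrite('pics/e.png',cv2.resize(a,None,fx=6,fy=6,interpolation=cv2.INTER_CUBIC))
E
```

```text
[460.40052255 111.07265135]
[494.0334754  117.53474149]
```

View pics/e.png

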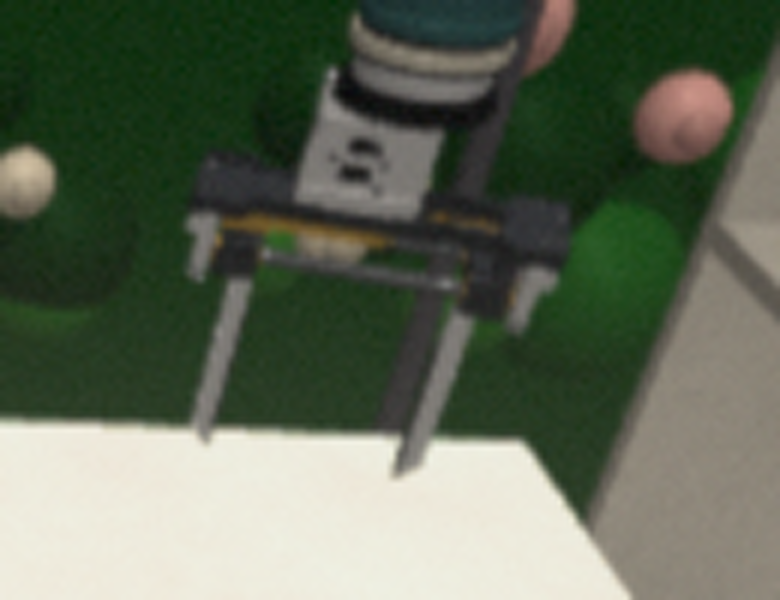

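```bash
python3 - <<'E'
from h import *
T=cams.snapshot('top');P=cams.snapshot('scene')
o=get_obs()['tool_pos'];a=get_obs()['ee_rot'][2];tx=np.array([np.cos(a),np.sin(a),0]);ty=np.array([np.sin(a),-np.cos(a),0])
im=cv2.resize(T['frame'][60:200,220:420,::-1],None,fx=4,fy=4,interpolation=cv2.INTER_CUBIC)
i2=cv2.resize(P['frame'][150:290,250:450,::-1],None,fx=4,fy=4,interpolation=cv2.INTER_CUBIC)
for im_,C,off in((im,T,(220,60)),(i2,P,(250,150))):
  for z in(.086,):
    q=[o+sx*.0375*tx+sy*.0885*ty+[0,0,z] for sx,sy in((-1,-1),(1,-1),(1,1),(-1,1))]
    cv2.polylines(im_,[np.array([(proj(C,x)-off)*4+1.5 for x in q]).astype(int)],True,(0,255,255),1)
  q=[o+sx*.008*tx+sy*.0125*ty-[0,0,.011] for sx,sy in((-1,-1),(1,-1),(1,1),(-1,1))]
  cv2.polylines(im_,[np.array([(proj(C,x)-off)*4+1.5 for x in q]).astype(int)],True,(0,255,0),1)
cv2.imwrite('pics/f1.png',im);cv2.imwrite('pics/f2.png',i2)
E
```

```text
(no output)
```

View pics/f1.png

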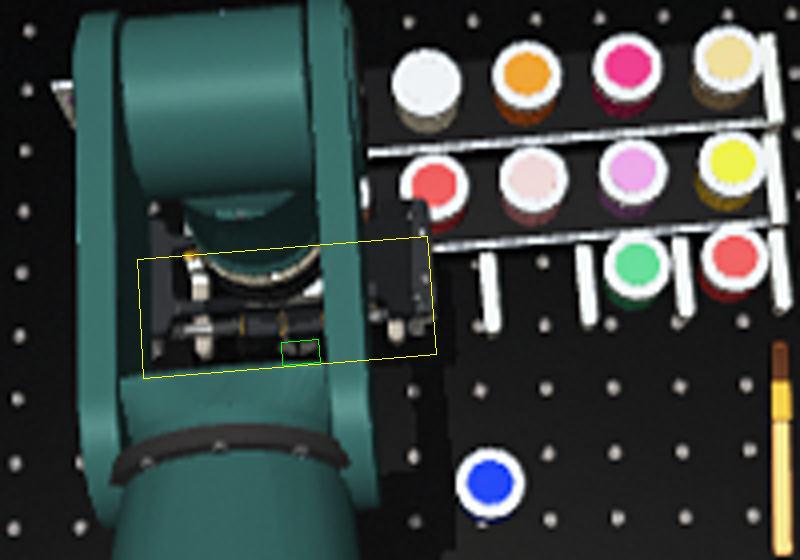

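View pics/f2.png

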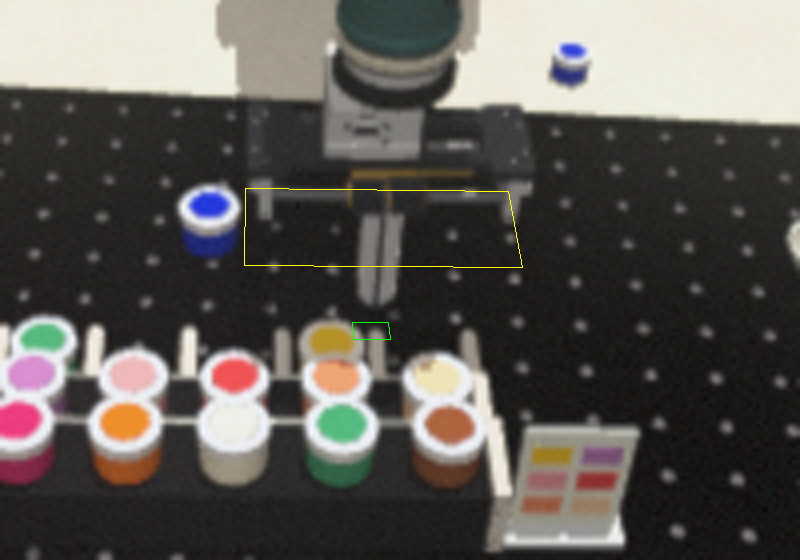

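```bash
python3 -m crank '[{"tx":1.5,"ty":0,"tz":0,"twist":0,"grip":0},{"tx":1.5,"ty":0,"tz":0,"twist":0,"grip":0},{"tx":0,"ty":0,"tz":0.4,"twist":0,"grip":0},{"tx":0,"ty":0,"tz":0,"twist":0,"grip":0}]';python3 -m crank '[{"tx":0,"ty":0,"tz":0.2,"twist":0,"grip":0},{"tx":0,"ty":0,"tz":0,"twist":0,"grip":0}]';python3 -m crank '[{"tx":0,"ty":0,"tz":0.2,"twist":0,"grip":0},{"tx":0,"ty":0,"tz":0,"twist":0,"grip":0}]'
```

```text
time: 7.28
tool_pos: [0.5608, 0.0923, 0.0202]
ee_rot: [3.142, -0.0, -3.079]
wrist_force: [0.4, 0.4, -0.5]
width: 0.0009
time: 7.52
tool_pos: [0.5609, 0.0923, 0.0183]
ee_rot: [3.141, -0.0, -3.079]
wrist_force: [-0.0, 0.0, -0.7]
width: 0.0001
time: 7.78
tool_pos: [0.5606, 0.0922, 0.0163]
ee_rot: [3.142, -0.0, -3.079]
wrist_force: [-0.3, -0.3, -0.9]
width: 0.0004
```

```bash
for i in 1; do python3 -m crank '[{"tx":0,"ty":0,"tz":0.15,"twist":0,"grip":0},{"tx":0,"ty":0,"tz":0,"twist":0,"grip":0}]'; done; python3 -m crank '[{"tx":0,"ty":0,"tz":0.1,"twist":0,"grip":0},{"tx":0,"ty":0,"tz":0,"twist":0,"grip":0}]'
```

```text
time: 8.02
tool_pos: [0.5606, 0.0923, 0.0149]
ee_rot: [3.142, -0.0, -3.079]
wrist_force: [-0.3, -0.9, 0.1]
width: 0.0007
time: 8.28
tool_pos: [0.5606, 0.0923, 0.014]
ee_rot: [3.141, -0.0, -3.079]
wrist_force: [-0.0, 0.5, 0.6]
width: 0.0004
```

```bash
python3 -m crank '[{"tx":0,"ty":0,"tz":0.2,"twist":0,"grip":0},{"tx":0,"ty":0,"tz":0,"twist":0,"grip":0}]'; python3 -m crank '[{"tx":0,"ty":0,"tz":0.2,"twist":0,"grip":0},{"tx":0,"ty":0,"tz":0,"twist":0,"grip":0}]'|grep -E "pos|force"
```

```text
time: 8.52
tool_pos: [0.5605, 0.0923, 0.0118]
ee_rot: [3.141, -0.0, -3.079]
wrist_force: [0.4, 0.7, -0.2]
width: 0.0003
tool_pos: [0.5605, 0.0922, 0.0098]
wrist_force: [-0.1, 0.3, 0.1]
```

```bash
python3 - <<'E'
from h import *
P=cams.snapshot('scene');x0,y0=310,180;cv2.imwrite('pics/g.png',cv2.resize(P['frame'][y0:y0+60,x0:x0+80,::-1],None,fx=10,fy=10,interpolation=cv2.INTER_CUBIC))
T=cams.snapshot('top');cv2.imwrite('pics/g2.png',cv2.resize(T['frame'][120:180,255:335,::-1],None,fx=10,fy=10,interpolation=cv2.INTER_CUBIC))
o=get_obs()['tool_pos'];print(o,(proj(T,o-[0,0,.011])-[255,120])*10)
E
```

```text
[0.56066444 0.09225341 0.01001818] [410.13971036 401.47345853]
```

View pics/g.png

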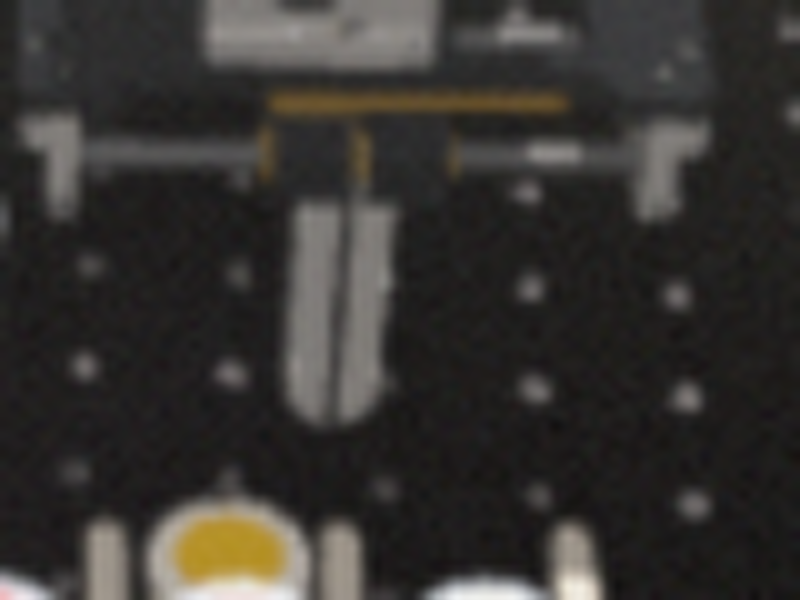

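View pics/g2.png

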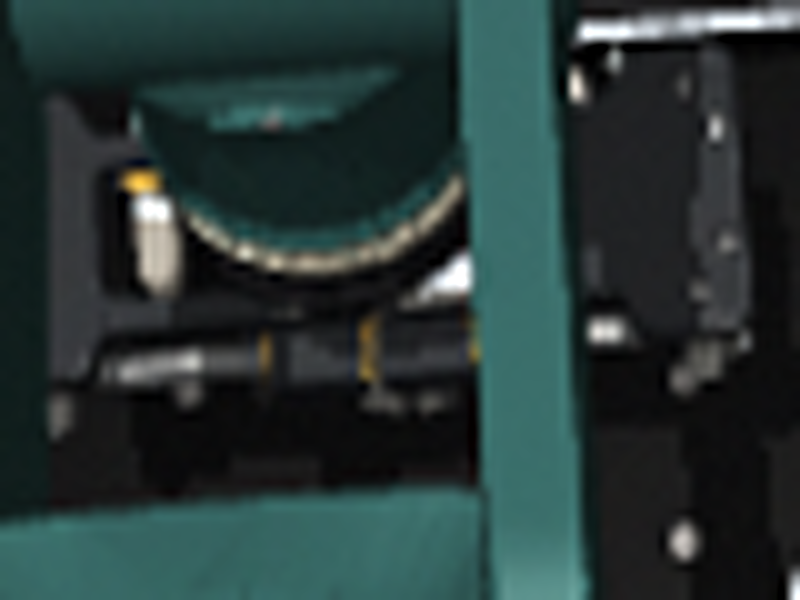

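```bash
for i in 1; do python3 -m crank '[{"tx":0,"ty":0,"tz":0.2,"twist":0,"grip":0},{"tx":0,"ty":0,"tz":0,"twist":0,"grip":0}]'|grep -E "pos|force"; python3 -m crank '[{"tx":0,"ty":0,"tz":0.2,"twist":0,"grip":0},{"tx":0,"ty":0,"tz":0,"twist":0,"grip":0}]'|grep -E "pos|force"; done
```

```text
tool_pos: [0.5605, 0.0923, 0.0078]
wrist_force: [0.1, 0.6, -0.5]
tool_pos: [0.5605, 0.0922, 0.0058]
wrist_force: [-0.7, -0.1, -0.0]
```

```bash
python3 -m crank '[{"tx":0,"ty":0,"tz":0.2,"twist":0,"grip":0},{"tx":0,"ty":0,"tz":0,"twist":0,"grip":0}]'|grep -E "pos|force"; python3 -m crank '[{"tx":0,"ty":0,"tz":0.2,"twist":0,"grip":0},{"tx":0,"ty":0,"tz":0,"twist":0,"grip":0}]'|grep -E "pos|force"
```

```text
tool_pos: [0.5605, 0.0922, 0.0038]
wrist_force: [-0.8, 0.1, 0.3]
tool_pos: [0.5605, 0.0923, 0.0018]
wrist_force: [1.3, 0.7, -0.4]
```

```bash
python3 -m crank '[{"tx":0,"ty":0,"tz":0.2,"twist":0,"grip":0},{"tx":0,"ty":0,"tz":0,"twist":0,"grip":0}]'|grep -E "pos|force"; python3 -m crank '[{"tx":0,"ty":0,"tz":0.2,"twist":0,"grip":0},{"tx":0,"ty":0,"tz":0,"twist":0,"grip":0}]'|grep -E "pos|force"; python3 - <<'E'
from h import *
P=cams.snapshot('scene');x0,y0=310,180;cv2.imwrite('pics/i.png',cv2.resize(P['frame'][y0:y0+60,x0:x0+80,::-1],None,fx=10,fy=10,interpolation=cv2.INTER_CUBIC))
E
```

```text
tool_pos: [0.5605, 0.0922, -0.0001]
wrist_force: [0.5, 0.8, -1.2]
tool_pos: [0.5605, 0.0923, -0.0022]
wrist_force: [-0.2, -0.1, -0.4]
```

View pics/i.png

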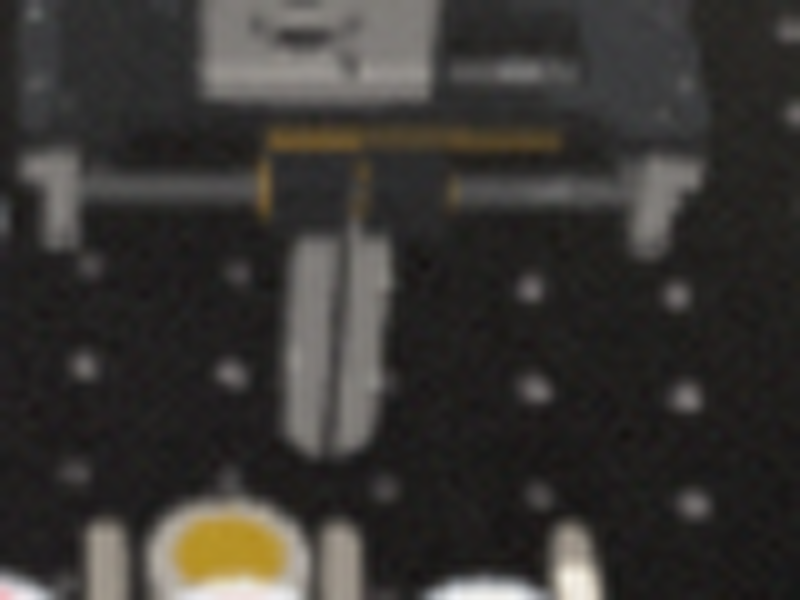

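```bash
python3 -m crank '[{"tx":0,"ty":0,"tz":0.2,"twist":0,"grip":0},{"tx":0,"ty":0,"tz":0,"twist":0,"grip":0}]'|grep -E "pos|force"; python3 -m crank '[{"tx":0,"ty":0,"tz":0.2,"twist":0,"grip":0},{"tx":0,"ty":0,"tz":0,"twist":0,"grip":0}]'|grep -E "pos|force"
```

```text
tool_pos: [0.5605, 0.0923, -0.0042]
wrist_force: [0.1, -0.0, -0.8]
tool_pos: [0.5605, 0.0923, -0.0062]
wrist_force: [0.1, -0.7, -0.3]
```

```bash
python3 -m crank '[{"tx":0,"ty":0,"tz":0.2,"twist":0,"grip":0},{"tx":0,"ty":0,"tz":0,"twist":0,"grip":0}]'|grep -E "pos|force"; python3 -m crank '[{"tx":0,"ty":0,"tz":0.15,"twist":0,"grip":0},{"tx":0,"ty":0,"tz":0,"twist":0,"grip":0}]'|grep -E "pos|force"
```

```text
tool_pos: [0.5605, 0.0923, -0.0081]
wrist_force: [-0.6, 0.4, -0.5]
tool_pos: [0.5606, 0.0923, -0.0096]
wrist_force: [-0.6, -0.1, -0.0]
```

```bash
python3 -m crank '[{"tx":0,"ty":0,"tz":0.12,"twist":0,"grip":0},{"tx":0,"ty":0,"tz":0,"twist":0,"grip":0}]'|grep -E "pos|force"; python3 -m crank '[{"tx":0,"ty":0,"tz":0.12,"twist":0,"grip":0},{"tx":0,"ty":0,"tz":0,"twist":0,"grip":0}]'|grep -E "pos|force"
```

```text
tool_pos: [0.5606, 0.0923, -0.0107]
wrist_force: [0.5, -0.2, 0.2]
tool_pos: [0.5606, 0.0923, -0.0119]
wrist_force: [-0.6, -0.9, -0.5]
```

```bash
python3 -m crank '[{"tx":0,"ty":0,"tz":0.12,"twist":0,"grip":0},{"tx":0,"ty":0,"tz":0,"twist":0,"grip":0}]'|grep -E "pos|force"; python3 - <<'E'
from h import *
P=cams.snapshot('scene');x0,y0=310,180;cv2.imwrite('pics/j.png',cv2.resize(P['frame'][y0:y0+60,x0:x0+80,::-1],None,fx=10,fy=10,interpolation=cv2.INTER_CUBIC))
E
```

```text
tool_pos: [0.5606, 0.0923, -0.0131]
wrist_force: [0.0, -0.0, -0.2]
```

View pics/j.png

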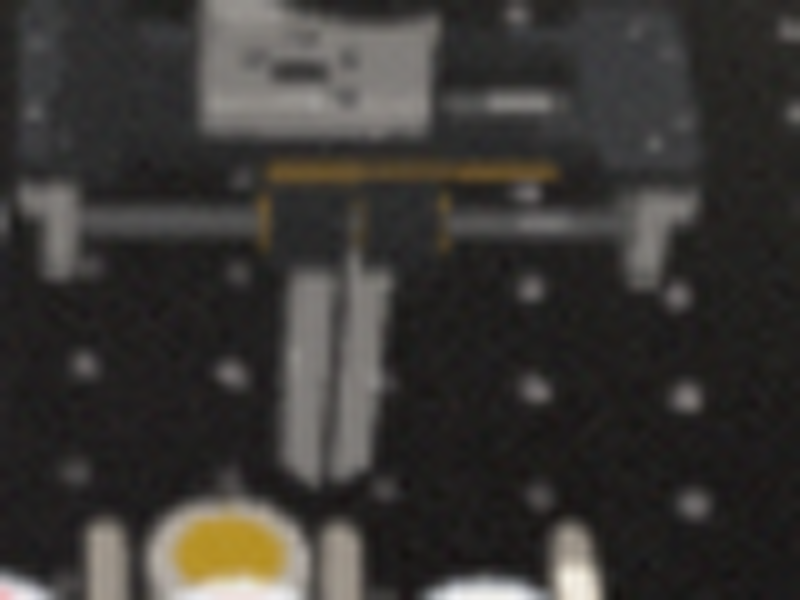

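```bash
python3 -m crank '[{"tx":0,"ty":0,"tz":0.1,"twist":0,"grip":0},{"tx":0,"ty":0,"tz":0,"twist":0,"grip":0}]'|grep -E "pos|force"; python3 -m crank '[{"tx":0,"ty":0,"tz":0.1,"twist":0,"grip":0},{"tx":0,"ty":0,"tz":0,"twist":0,"grip":0}]'|grep -E "pos|force"
```

```text
tool_pos: [0.5606, 0.0923, -0.0141]
wrist_force: [0.6, -0.4, -0.0]
tool_pos: [0.5606, 0.0923, -0.0151]
wrist_force: [0.2, -0.2, 0.2]
```

```bash
python3 -m crank '[{"tx":0,"ty":0,"tz":0.1,"twist":0,"grip":0},{"tx":0,"ty":0,"tz":0,"twist":0,"grip":0}]'|grep -E "pos|force"; python3 -m crank '[{"tx":0,"ty":0,"tz":0.1,"twist":0,"grip":0},{"tx":0,"ty":0,"tz":0,"twist":0,"grip":0}]'|grep -E "pos|force"; python3 - <<'E'
from h import *
P=cams.snapshot('scene');x0,y0=310,180;cv2.imwrite('pics/k.png',cv2.resize(P['frame'][y0:y0+60,x0:x0+80,::-1],None,fx=10,fy=10,interpolation=cv2.INTER_CUBIC))
print(np.round(get_obs()['joint_torque'],2))
E
```

```text
tool_pos: [0.5606, 0.0923, -0.0161]
wrist_force: [0.4, -0.2, 0.0]
tool_pos: [0.5606, 0.0923, -0.0171]
wrist_force: [-0.5, -0.1, -0.8]
[ 0.000e+00 -3.762e+01 -2.697e+01 -2.000e-02  8.000e-02 -0.000e+00]
```

View pics/k.png

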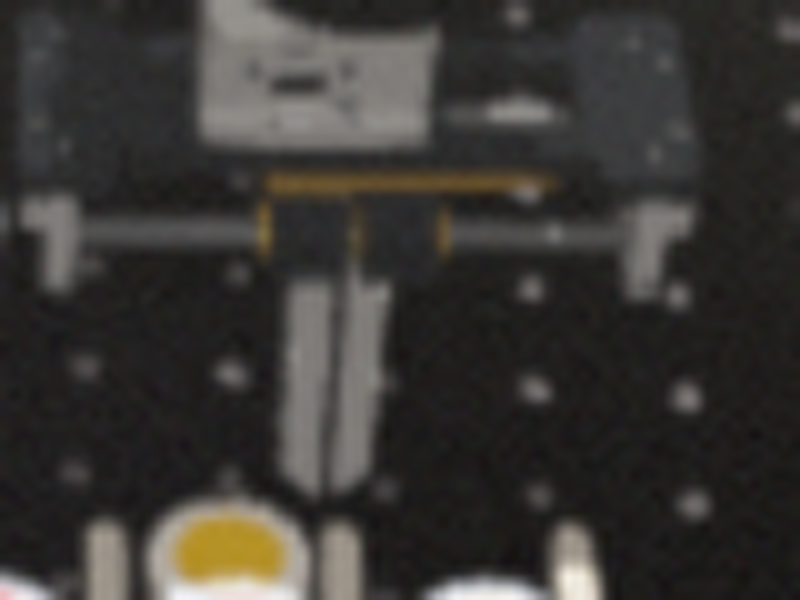

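```bash
python3 -m crank '[{"tx":0,"ty":0,"tz":0.1,"twist":0,"grip":0},{"tx":0,"ty":0,"tz":0,"twist":0,"grip":0}]'|grep -E "pos|force"; python3 -m crank '[{"tx":0,"ty":0,"tz":0.1,"twist":0,"grip":0},{"tx":0,"ty":0,"tz":0,"twist":0,"grip":0}]'|grep -E "pos|force"; python3 - <<'E'
from h import *
P=cams.snapshot('scene')
for z in (-.005,0,.004,.01):print(z,back(P,np.array([32,49.5])+[310,180]-.45,z))
for X in ((.5606,.0923,.004),(.5686,.0923,.004),(.5606,.0923,.08)):print(proj(P,X))
E
```

```text
tool_pos: [0.5609, 0.0923, -0.0176]
wrist_force: [-0.3, 0.3, 2.8]
tool_pos: [0.5609, 0.0923, -0.0177]
wrist_force: [-2.7, 0.6, 6.8]
-0.005 [ 0.55923255  0.0924096  -0.005     ]
0 [0.56421565 0.09215828 0.        ]
0.004 [0.56820213 0.09195722 0.004     ]
0.01 [0.57418185 0.09165563 0.01      ]
[341.69462259 227.15710458]
[341.6698462  229.15641101]
[343.35641531 207.36169247]
```

```bash
python3 -m crank '[{"tx":0,"ty":0,"tz":-0.7,"twist":0,"grip":0},{"tx":-0.8,"ty":0,"tz":0,"twist":0,"grip":0},{"tx":-0.8,"ty":0,"tz":0,"twist":0,"grip":0},{"tx":0,"ty":0,"tz":0,"twist":0,"grip":0}]'; python3 -m crank '[{"tx":-0.2,"ty":0,"tz":0,"twist":0,"grip":0},{"tx":0,"ty":0,"tz":0,"twist":0,"grip":0}]'|grep -E "pos|force"; python3 -m crank '[{"tx":-0.2,"ty":0,"tz":0,"twist":0,"grip":0},{"tx":0,"ty":0,"tz":0,"twist":0,"grip":0}]'|grep -E "pos|force"
```

```text
time: 14.32
tool_pos: [0.5773, 0.0933, -0.0124]
ee_rot: [3.142, -0.0, -3.079]
wrist_force: [-0.3, -0.7, 0.7]
width: 0.0004
tool_pos: [0.5786, 0.0934, -0.0122]
wrist_force: [-0.9, 0.2, -0.1]
tool_pos: [0.5808, 0.0935, -0.012]
wrist_force: [0.5, 0.5, -0.6]
```

```bash
python3 -m crank '[{"tx":-0.15,"ty":0,"tz":0,"twist":0,"grip":0},{"tx":0,"ty":0,"tz":0,"twist":0,"grip":0}]'|grep -E "pos|force"; python3 -m crank '[{"tx":-0.15,"ty":0,"tz":0,"twist":0,"grip":0},{"tx":0,"ty":0,"tz":0,"twist":0,"grip":0}]'|grep -E "pos|force"
```

```text
tool_pos: [0.5823, 0.0936, -0.012]
wrist_force: [-0.3, -0.7, 0.2]
tool_pos: [0.5838, 0.0937, -0.012]
wrist_force: [0.8, -0.3, -0.3]
```

```bash
python3 -m crank '[{"tx":-0.15,"ty":0,"tz":0,"twist":0,"grip":0},{"tx":0,"ty":0,"tz":0,"twist":0,"grip":0}]'|grep -E "pos|force"
```

```text
tool_pos: [0.5852, 0.0938, -0.012]
wrist_force: [-0.0, -0.1, 0.7]
```

```bash
python3 -m crank '[{"tx":-0.15,"ty":0,"tz":0,"twist":0,"grip":0},{"tx":0,"ty":0,"tz":0,"twist":0,"grip":0}]'|grep -E "pos|force"; python3 -m crank '[{"tx":-0.15,"ty":0,"tz":0,"twist":0,"grip":0},{"tx":0,"ty":0,"tz":0,"twist":0,"grip":0}]'|grep -E "pos|force"
```

```text
tool_pos: [0.5855, 0.0939, -0.0122]
wrist_force: [-4.4, -1.6, 2.8]
tool_pos: [0.5856, 0.0939, -0.0122]
wrist_force: [-8.4, -0.7, 4.7]
```

```bash
python3 -m crank '[{"tx":0.6,"ty":0,"tz":0,"twist":0,"grip":0},{"tx":0,"ty":-2.1,"tz":0,"twist":0,"grip":0},{"tx":0,"ty":-2.1,"tz":0,"twist":0,"grip":0},{"tx":0,"ty":-2.2,"tz":0,"twist":0,"grip":0},{"tx":0,"ty":0,"tz":0,"twist":0,"grip":0}]'; python3 -c "
from h import *
go(-68,64,-.012)"
```

```text
time: 16.7
tool_pos: [0.5867, 0.0271, -0.0119]
ee_rot: [-3.141, 0.001, -3.083]
wrist_force: [-0.9, -0.1, -1.0]
width: 0.0007
t 16.7 rack now [-69.9  61.2] z -0.0119 F [-0.89 -0.09 -0.98] twist 0.11 delta now-axes [-0.19  0.28  0.01] after twist [-0.19  0.28  0.01] w 0.001
```

```bash
python3 -m crank '[{"tx":0,"ty":0.2,"tz":0,"twist":0,"grip":0},{"tx":0,"ty":0,"tz":0,"twist":0,"grip":0}]'|grep -E "pos|force"; python3 -m crank '[{"tx":-0.15,"ty":0,"tz":0,"twist":0,"grip":0},{"tx":0,"ty":0,"tz":0,"twist":0,"grip":0}]'|grep -E "pos|force";python3 -m crank '[{"tx":-0.15,"ty":0,"tz":0,"twist":0,"grip":0},{"tx":0,"ty":0,"tz":0,"twist":0,"grip":0}]'|grep -E "pos|force"
```

```text
tool_pos: [0.5861, 0.0323, -0.012]
wrist_force: [0.3, -0.6, 0.1]
tool_pos: [0.5877, 0.0323, -0.012]
wrist_force: [1.0, 1.1, 0.5]
tool_pos: [0.5891, 0.032, -0.012]
wrist_force: [-0.2, 0.6, 0.3]
```

```bash
python3 -m crank '[{"tx":-0.15,"ty":0,"tz":0,"twist":0,"grip":0},{"tx":0,"ty":0,"tz":0,"twist":0,"grip":0}]'|grep -E "pos|force";python3 -m crank '[{"tx":-0.15,"ty":0,"tz":0,"twist":0,"grip":0},{"tx":0,"ty":0,"tz":0,"twist":0,"grip":0}]'
```

```text
tool_pos: [0.5896, 0.032, -0.0122]
wrist_force: [-3.6, 0.4, 2.1]
time: 17.95
tool_pos: [0.5897, 0.032, -0.0123]
ee_rot: [3.141, -0.005, -3.079]
wrist_force: [-6.7, -0.2, 3.4]
width: 0.0006
```

```bash
sed -i 's/^POSE=.*/POSE=[.6605,-.0285,.06]/' h.py; python3 -m crank '[{"tx":1,"ty":0,"tz":0,"twist":0,"grip":0},{"tx":0,"ty":0,"tz":-3,"twist":0,"grip":0},{"tx":0,"ty":0,"tz":-4,"twist":0,"grip":0.32},{"tx":3,"ty":-1,"tz":-1,"twist":0,"grip":0.32},{"tx":3,"ty":-1,"tz":0,"twist":0,"grip":0.32},{"tx":3,"ty":-1,"tz":0,"twist":0,"grip":0.32},{"tx":3,"ty":-1,"tz":0,"twist":0,"grip":0.32},{"tx":1.8,"ty":-1,"tz":0,"twist":0,"grip":0.32},{"tx":0,"ty":0,"tz":0,"twist":0,"grip":0.32},{"tx":0,"ty":0,"tz":0,"twist":0,"grip":0.32}]'; python3 - <<'E'
from h import *
go(-215,11,.0035)
P=cams.snapshot('scene');x0,y0=220,120;cv2.imwrite('pics/l.png',cv2.resize(P['frame'][y0:y0+140,x0:x0+190,::-1],None,fx=4,fy=4,interpolation=cv2.INTER_CUBIC))
E
```

```text
time: 19.2
tool_pos: [0.4484, -0.0269, 0.0683]
ee_rot: [3.142, 0.002, -3.079]
wrist_force: [-0.4, 0.5, 0.7]
width: 0.0303
t 19.2 rack now [-211.6   14.3] z 0.0683 F [-0.4   0.5   0.66] twist 0.15 delta now-axes [ 0.35 -0.33  6.48] after twist [ 0.35 -0.33  6.48] w 0.03
```

View pics/l.png

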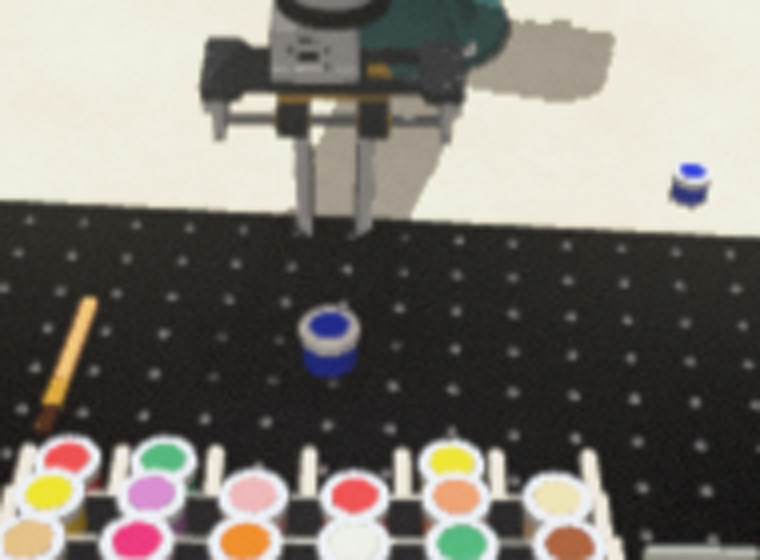

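```bash
python3 -m crank '[{"tx":0.4,"ty":-0.3,"tz":0,"twist":0,"grip":0.32},{"tx":0,"ty":0,"tz":2.5,"twist":0,"grip":0.32},{"tx":0,"ty":0,"tz":2.5,"twist":0,"grip":0.32},{"tx":0,"ty":0,"tz":1.4,"twist":0,"grip":0.32},{"tx":0,"ty":0,"tz":0,"twist":0,"grip":0.32},{"tx":0,"ty":0,"tz":0,"twist":0,"grip":0.32}]'; python3 - <<'E'
from h import *
go(-192,11,.0035)
P=cams.snapshot('scene');x0,y0=250,160;cv2.imwrite('pics/m.png',cv2.resize(P['frame'][y0:y0+80,x0:x0+110,::-1],None,fx=7,fy=7,interpolation=cv2.INTER_CUBIC))
E
```

```text
time: 20.0
tool_pos: [0.4445, -0.0304, 0.0048]
ee_rot: [-3.141, 0.002, -3.079]
wrist_force: [0.3, 0.6, -0.1]
width: 0.0301
t 20.0 rack now [-215.7   11. ] z 0.0048 F [ 0.32  0.57 -0.07] twist 0.16 delta now-axes [-2.37 -0.01  0.14] after twist [-2.37 -0.    0.14] w 0.03
```

View pics/m.png

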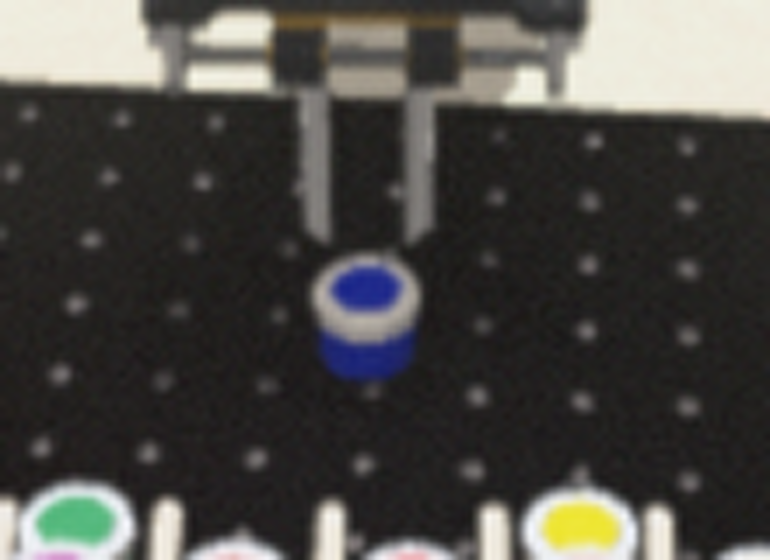

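```bash
python3 -m crank '[{"tx":-0.8,"ty":0,"tz":0.3,"twist":0,"grip":0.32},{"tx":-0.7,"ty":0,"tz":0,"twist":0,"grip":0.32},{"tx":-0.5,"ty":0,"tz":0,"twist":0,"grip":0.32},{"tx":-0.4,"ty":0,"tz":0,"twist":0,"grip":0.32},{"tx":-0.4,"ty":0,"tz":0,"twist":0,"grip":0.32},{"tx":-0.4,"ty":0.05,"tz":0,"twist":0,"grip":0.32},{"tx":-0.4,"ty":0.1,"tz":0,"twist":0,"grip":0.32},{"tx":-0.4,"ty":0.1,"tz":0,"twist":0,"grip":0.32},{"tx":0,"ty":0,"tz":0,"twist":0,"grip":0.32}]'; python3 - <<'E'
from h import *
go(-100,32,.002)
P=cams.snapshot('scene');x0,y0=250,160;cv2.imwrite('pics/n.png',cv2.resize(P['frame'][y0:y0+80,x0:x0+110,::-1],None,fx=7,fy=7,interpolation=cv2.INTER_CUBIC))
E
```

```text
time: 21.18
tool_pos: [0.4838, -0.0252, 0.001]
ee_rot: [3.141, 0.0, -3.079]
wrist_force: [-0.5, -0.5, -0.8]
width: 0.0302
t 21.175 rack now [-176.2   13.9] z 0.001 F [-0.47 -0.54 -0.83] twist 0.17 delta now-axes [-7.63  1.79 -0.1 ] after twist [-7.62  1.81 -0.1 ] w 0.03
```

View pics/n.png

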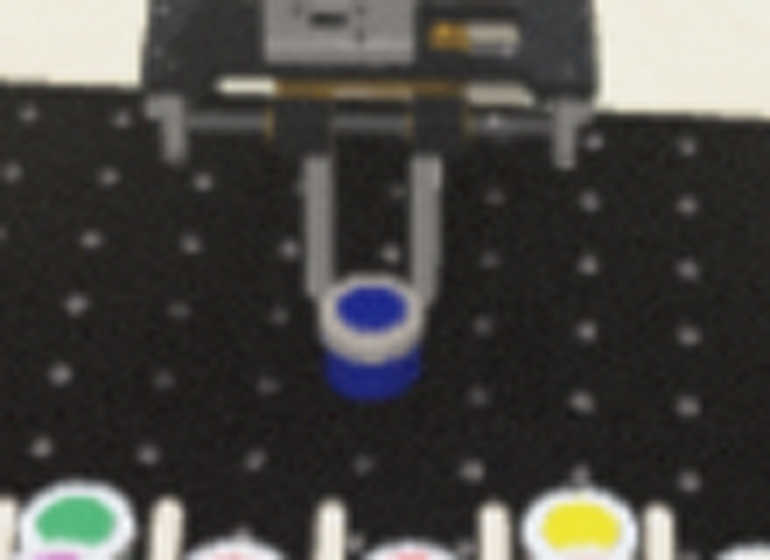

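```bash
python3 -m crank '[{"tx":-0.5,"ty":0.15,"tz":0,"twist":0,"grip":0.32},{"tx":-0.5,"ty":0.15,"tz":0,"twist":0,"grip":0.32},{"tx":-0.5,"ty":0.15,"tz":0,"twist":0,"grip":0.32},{"tx":-0.5,"ty":0.15,"tz":0,"twist":0,"grip":0.32},{"tx":-0.5,"ty":0.15,"tz":0,"twist":0,"grip":0.32},{"tx":-0.5,"ty":0.15,"tz":0,"twist":0,"grip":0.32},{"tx":-0.5,"ty":0.15,"tz":0,"twist":0,"grip":0.32},{"tx":-0.5,"ty":0.15,"tz":0,"twist":0,"grip":0.32},{"tx":-0.5,"ty":0.15,"tz":0,"twist":0,"grip":0.32},{"tx":-0.5,"ty":0.15,"tz":0,"twist":0,"grip":0.32},{"tx":-0.5,"ty":0.15,"tz":0,"twist":0,"grip":0.32},{"tx":-0.5,"ty":0.1,"tz":0,"twist":0,"grip":0.32}]'; python3 - <<'E'
from h import *
go(-100,32,.002)
P=cams.snapshot('scene');x0,y0=250,170;cv2.imwrite('pics/o.png',cv2.resize(P['frame'][y0:y0+80,x0:x0+110,::-1],None,fx=7,fy=7,interpolation=cv2.INTER_CUBIC))
E
```

```text
time: 22.72
tool_pos: [0.5425, -0.004, 0.0009]
ee_rot: [3.142, -0.0, -3.079]
wrist_force: [0.1, -1.7, 0.9]
width: 0.0303
t 22.725 rack now [-116.3   31.6] z 0.0009 F [ 0.1  -1.75  0.9 ] twist 0.16 delta now-axes [-1.63  0.04 -0.11] after twist [-1.63  0.04 -0.11] w 0.03
```

View pics/o.png

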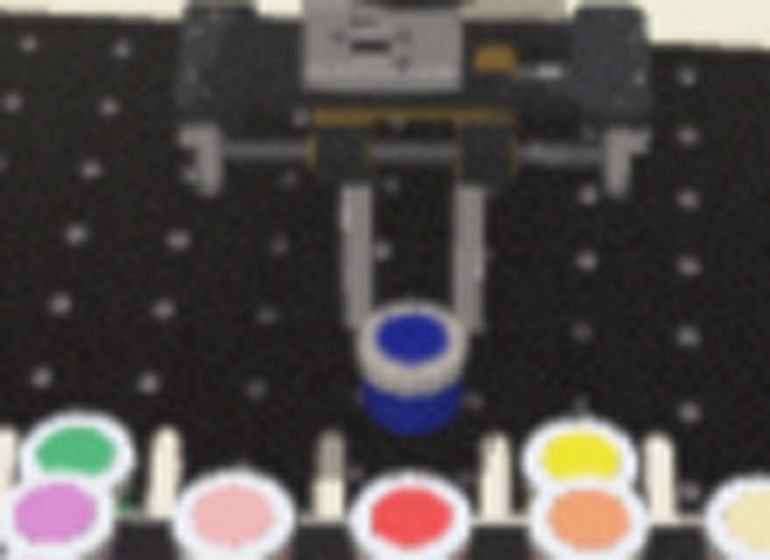

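```bash
python3 -m crank '[{"tx":-0.5,"ty":0,"tz":-0.1,"twist":0,"grip":0.32},{"tx":-0.5,"ty":0,"tz":0,"twist":0,"grip":0.32},{"tx":-0.5,"ty":0,"tz":0,"twist":0,"grip":0.32},{"tx":-0.5,"ty":0,"tz":0,"twist":0,"grip":0.32},{"tx":-0.5,"ty":0,"tz":0,"twist":0,"grip":0.32},{"tx":-0.5,"ty":0,"tz":0,"twist":0,"grip":0.32},{"tx":-0.5,"ty":0,"tz":0,"twist":0,"grip":0.32},{"tx":-0.5,"ty":0,"tz":0,"twist":0,"grip":0.32},{"tx":-0.5,"ty":0,"tz":0,"twist":0,"grip":0.32},{"tx":-0.5,"ty":0,"tz":0,"twist":0,"grip":0.32}]'; python3 - <<'E'
from h import *
go(-52,32,.002)
P=cams.snapshot('scene');x0,y0=250,180;cv2.imwrite('pics/q.png',cv2.resize(P['frame'][y0:y0+80,x0:x0+110,::-1],None,fx=7,fy=7,interpolation=cv2.INTER_CUBIC))
E
```

```text
time: 24.02
tool_pos: [0.5924, -0.0009, 0.002]
ee_rot: [3.142, 0.0, -3.079]
wrist_force: [-0.6, -1.1, 0.2]
width: 0.03
t 24.025 rack now [-66.3  31.6] z 0.002 F [-0.61 -1.05  0.21] twist 0.15 delta now-axes [-1.43  0.04 -0.  ] after twist [-1.43  0.04 -0.  ] w 0.03
```

View pics/q.png

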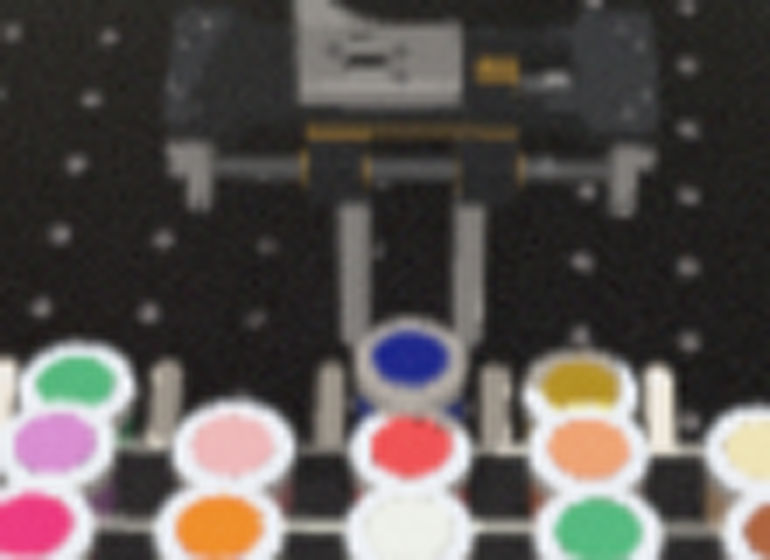

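Centred in lane 3; 14 mm to go, slowing down.

```bash
python3 -m crank '[{"tx":-0.4,"ty":0,"tz":0,"twist":0,"grip":0.32},{"tx":-0.4,"ty":0,"tz":0,"twist":0,"grip":0.32},{"tx":-0.3,"ty":0,"tz":0,"twist":0,"grip":0.32},{"tx":0,"ty":0,"tz":0,"twist":0,"grip":0.32}]'|grep -E "pos|force"; python3 -m crank '[{"tx":-0.15,"ty":0,"tz":0,"twist":0,"grip":0.32},{"tx":0,"ty":0,"tz":0,"twist":0,"grip":0.32}]'|grep -E "pos|force";python3 -m crank '[{"tx":-0.15,"ty":0,"tz":0,"twist":0,"grip":0.32},{"tx":0,"ty":0,"tz":0,"twist":0,"grip":0.32}]'|grep -E "pos|force"
```

```text
tool_pos: [0.6034, -0.0002, 0.002]
wrist_force: [0.1, -0.3, -0.3]
tool_pos: [0.6046, -0.0001, 0.002]
wrist_force: [0.4, 0.6, 0.1]
tool_pos: [0.6062, -0.0001, 0.002]
wrist_force: [-0.1, 0.2, -1.0]
```

```bash
python3 -m crank '[{"tx":-0.12,"ty":0,"tz":0,"twist":0,"grip":0.32},{"tx":0,"ty":0,"tz":0,"twist":0,"grip":0.32}]'|grep -E "pos|force"; python3 -m crank '[{"tx":-0.12,"ty":0,"tz":0,"twist":0,"grip":0.32},{"tx":0,"ty":0,"tz":0,"twist":0,"grip":0.32}]'|grep -E "pos|force"; python3 - <<'E'
from h import *
go(-52,32,.002)
E
```

```text
tool_pos: [0.6074, -0.0, 0.002]
wrist_force: [-0.1, -0.0, -0.7]
tool_pos: [0.6085, 0.0001, 0.002]
wrist_force: [-0.9, -0.3, 0.1]
t 25.575 rack now [-50.2  31.7] z 0.002 F [-0.92 -0.31  0.1 ] twist 0.16 delta now-axes [ 0.18  0.04 -0.  ] after twist [ 0.18  0.03 -0.  ] w 0.03
```

```bash
python3 -m crank '[{"tx":-0.12,"ty":0,"tz":0,"twist":0,"grip":0.32},{"tx":0,"ty":0,"tz":0,"twist":0,"grip":0.32}]'|grep -E "pos|force"; python3 -m crank '[{"tx":-0.1,"ty":0,"tz":0,"twist":0,"grip":0.32},{"tx":0,"ty":0,"tz":0,"twist":0,"grip":0.32}]'|grep -E "pos|force"
```

```text
tool_pos: [0.6088, 0.0001, 0.0018]
wrist_force: [-3.1, -0.0, 1.8]
tool_pos: [0.6089, 0.0001, 0.0017]
wrist_force: [-5.5, -1.1, 3.1]
```

```bash
python3 -m crank '[{"tx":0.5,"ty":0,"tz":0,"twist":0,"grip":0.32},{"tx":1.5,"ty":0,"tz":0,"twist":0,"grip":0.32},{"tx":3,"ty":0,"tz":0,"twist":0,"grip":0.32},{"tx":3,"ty":0,"tz":-3,"twist":0,"grip":0.32},{"tx":3,"ty":0,"tz":-4,"twist":0,"grip":0.32},{"tx":4,"ty":0,"tz":-4,"twist":0,"grip":0.32},{"tx":4,"ty":0,"tz":-4,"twist":0,"grip":0.32},{"tx":4,"ty":0,"tz":0,"twist":0,"grip":0.32},{"tx":3,"ty":0,"tz":0,"twist":0,"grip":0.32},{"tx":0,"ty":0,"tz":0,"twist":0,"grip":0.32},{"tx":0,"ty":0,"tz":0,"twist":0,"grip":0.32}]'; python3 - <<'E'
from h import *
o=get_obs();print(o['tool_pos'],o['wrist_force'])
for n,x0,y0 in(('top',240,60),('scene',200,170)):
    P=cams.snapshot(n);cv2.imwrite(f'pics/z_{n}.png',cv2.resize(P['frame'][y0:y0+140,x0:x0+200,::-1],None,fx=4,fy=4,interpolation=cv2.INTER_CUBIC))
    save(P,'zf_'+n)
    b=P['frame'].astype(int);m=((b[:,:,2]>90)&(b[:,:,2]-b[:,:,0]>60)).astype(np.uint8)
    k,l,st,c=cv2.connectedComponentsWithStats(m)
    for i in range(1,k):
        if st[i,4]>15:print(n,np.round(c[i],1),np.round(w2rack(POSE,back(P,c[i],.038)),1))
    b0=cv2.imread(f'pics/{n}0.png')[:,:,::-1]
    d=np.abs(b0.astype(int)-P['frame']).max(2)
    for q in['brush','red_pot','green_pot','yellow_pot','mixing_bowl','pen','dropper_bottle']:
        for e in cams.outline_of(P,q)[:1]:print(n,q,np.round(e['centre'],1),round(e['conf'],2))
E
```

```text
time: 27.45
tool_pos: [0.3523, -0.0161, 0.1523]
ee_rot: [-3.141, 0.002, -3.079]
wrist_force: [-0.2, 0.2, 0.2]
width: 0.0304
[ 0.35226752 -0.01611711  0.15225584] [-0.16826865  0.22473926  0.21857207]
top [330.1 129.1] [-26.8  29.9]
top [184.  134.5] [-10.5 412.2]
top [228.4 275.6] [-381.6  307.4]
top brush [413.8 173.3] 0.61
top red_pot [401.2 127.5] 0.7
top green_pot [377.7 128.1] 0.79
top yellow_pot [305.5 133.9] 0.59
top mixing_bowl [167.7 181.3] 0.76
top pen [182.1 119.5] 0.65
top dropper_bottle [492.1 203.8] 0.66
scene [392.8 162.3] [-364.2  307.9]
scene [308.2 234.5] [-29.5  31.8]
scene [454.5 250.5] [ 22.2 410.3]
scene brush [234.3 216.1] 0.47
scene red_pot [240.  235.8] 0.59
scene yellow_pot [304.4 263.6] 0.28
scene mixing_bowl [460.6 215.9] 0.63
scene pen [302.4 263.5] 0.69
scene dropper_bottle [178.9 181.1] 0.71
```

View pics/z_top.png

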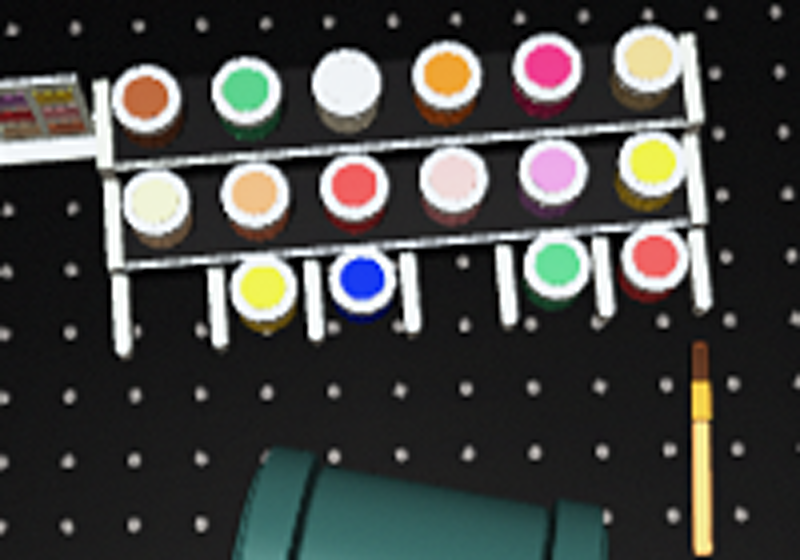

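View pics/z_scene.png

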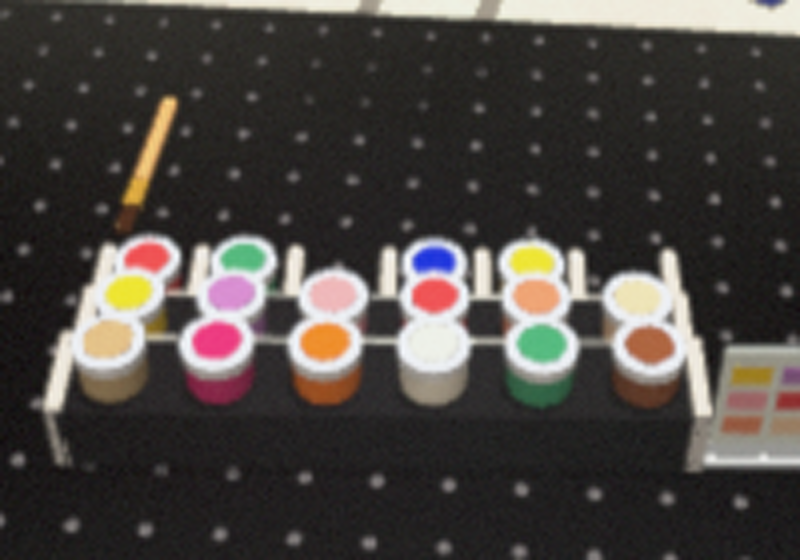

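The pictures show the blue pot upright in lane 3: crop (362,278) in the top view and (435,262) in the scene view, level with the other home pots. It measures rack x −27 to −29.5, y 30 to 32. The other things stand where they were, and the arm is clear.

```bash
python3 -c "
from bench import ticket
print(ticket.close_job())"
```

```text
the job is handed in; nothing more can be done
None
```

The blue pot is home against the step in lane three, and I handed the job in at about 28 s of the 72 s allowed. No verdict was reported.

**What I did:** With the fingers closed I touched the divider after lane one (up to about 8 N), then the one after lane two (up to about 7 N). I then pushed the larger blue pot across the panel between the slightly opened fingertips. It stopped against the step with about 5.5 N of push, and I backed the arm clear.

**Last checks:**
- **Blue pot:** the two cameras put it at x −27 and −29.5, y 30 and 32 in the rack's frame, against a target of x −28, y 32. It stands upright.
- **Everything else:** the other pots and the brush look unmoved in the before and after pictures. I checked the bowl, pen and bottle only by the networks' centres, which shifted by up to 4 px between looks. That is within their usual scatter, and the arm never worked near these three.
- **Arm:** it is clear of everything, with wrist force near zero.

**What disagreed:**
- **Fingertip height:** the fingertips stood about 32 mm higher than the stated TCP height implied. My first approach passed over divider one without touching it. I lowered the tips lightly onto the panel (about 7 N) to find their true height and worked from that.
- **Network results:** some were wrong, such as naming the whole rack as the yellow pot or the pen. I went by the pictures there.

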